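# Set up and start a coupling pressure test

## Robot

A 6-joint arm with a two-finger parallel gripper is mounted at the origin on the work surface. World frame = base frame: x ahead of the robot, y to its left, z up, the work surface at z = 0. Lengths are in m, angles in rad, forces in N, time in s.
With the tool pointing down it reaches from about 0.35 to 0.975 m from the base axis. Payload 4.9 kg.
Tool frame: the origin (TCP) lies on the centre line of the jaws, within the pads' length; the fingertips stand 11 mm ahead of it and the grasp point (between the pads) lies 8 mm behind it (manip.finger_overhang is the distance from the TCP to the fingertips, in m); y points along the fingers, z is the direction in which the jaws open and shut, and the axes are right-handed (so a half turn about y gives the same grasp; the last joint's range is limited). The gripper opens to 85 mm and grips with 20 to 120 N. Pads are 22 mm wide; open, the fingers measure 114 mm over their backs; the gripper's body (76 mm by 85 mm) begins 54 mm behind the grasp point. The pads swing forward as they close: fully open they stand 13 mm farther back than shut.
Start: joints at [-1.373, 0.053, 1.613, -0, 1.476, -0.119], TCP at [0.195, -0.594, 0.242] pointing down, gripper open.
Joint ranges: [-3.01, 3.01], [-1.01, 2.22], [0.06, 2.58], [-1.02, 4.17], [0.09, 2.62], [-3.14, 3.14]. Speed limits (rad/s): [2.57, 2.57, 3.14, 3.14, 3.14, 3.14].

## Interface

Orientations are given as a unit quaternion [w, x, y, z].
In Python, from plant import readout, cams, workorder, manip gives the robot as it stands.
- The arm moves only by the tool play_rows, never from a script. Its arguments are lists of equal length, an entry for each row: "slide": the shift along the tool's x, y, z in cm, a list of three; "yaw": the turn about the tool's y in degrees; "grip": the closure, from -1 (fully open) to 1 (shut), so that 0 is half open. In form: {"slide": [[x, y, z], ...], "yaw": [yaw, ...], "grip": [grip, ...]}. A call has 1 to 12 rows; each row shifts and turns the commanded pose from where the row before left it, along the tool's axes as they then stand; what a row does not reach is not made up. A row lasts 1/10 s, in which the tool goes at most 50 mm and 8.59 degrees, less where a joint would pass 70% of its speed; a pose out of reach is approached as far as the arm can. A call with a gripper value outside its range is refused whole. The fingers move at their own pace and stop on an object; the grip force is fixed at half the most. Time passes only in rows, so rows that do not move let the fingers close. It gives the time, the measured TCP pose, the force and the opening at its end, in the units of the state.
- readout.state(): the state, without advancing time (a new reading comes with each control period).
- cams.grab_frame(name): name is "side" or "top"; returns a dict with "image" (384x512x3 uint8, red, green, blue), "mtx" (3x3 intrinsics, pixels), "R" (3x3) and "t" (3): a world point X has camera coordinates R X + t. Camera axes: x right, y down, z forward; pixel columns grow to the right and rows downward; lengths in m; the calibration is good to about 2 mm. A picture is of the moment at which its call begins. There is no depth.
- workorder.job_done(): hands the job in, once; it reports no verdict.
The state is a dict: "time": time; "joint_pos": joint angles; "joint_vel": joint speeds; "joint_efforts": joint torques, N m; "tool_pos": TCP position; "tool_rot": TCP orientation; "contact_force": force on the tool from outside, world axes, zero at the start; "ft_torque": the same for the moment, N m; "gripper_width": opening from 0.0 (shut) to 1.0 (fully open).
Only numpy, scipy, OpenCV 4.12 (cv2) and the standard library are available. Lean on these libraries where they do the work, as an engineer would, in place of code of your own. Each camera call takes 0.05 s, during which the arm holds its last target.

## Task

Gently lay the brass coupling in the two black V saddles of the blue test bench and let go. Then slowly click the lever round until its yellow pointer rests in the notch with the red dot, never going past that notch, and finally push the green start button fully down and let go. Leave the other fittings, the spray gun and the carton where they are.

Things in the scene. Friction and masses are not known exactly. Their poses are not given: they have to be found in the camera images.
- coupling_mid (a point): Centre of the loose brass coupling: a straight pipe 26 mm in diameter with a hexagonal nut (34 mm across flats, 25 mm long) at each end, 150 mm long overall, about 280 to 460 g, both ends alike. Its x axis runs along the pipe. It starts lying on the table on a nut flat, its centre 17 mm up. The bare pipe between the nuts is 100 mm long.
- cradle (a point): Where the coupling's centre belongs and rests: midway between the two black V saddles, 95 mm above the table. The groove is level along this point's x. Saddles are 12 mm thick, centred 36 mm either side; the bare pipe rests in them, nuts outside (8 mm play each way), 60 mm free between them for fingers. The V opens at 90 degrees, its edges 47 mm apart and level with the groove axis.
- tester: The blue test bench, fixed to the table: a deck 220 mm along its x, 410 mm along its y, top 50 mm above the table; origin under its centre. Its x points away from the robot at yaw 0, y left, z up; cradle has the same axes. A brass manifold pipe, up to 90 mm above the table, runs along its far edge.
- pivot (a point): A point on the lever's upright turning axis, 95 mm above the table, at the height of lever_knob.
- lever_knob (a point): Centre of the upper half of the black upright cylindrical knob (24 mm in diameter, free above the lever arm from 68 to 115 mm above the table) at the end of the steel lever; this point is 95 mm above the table and 110 mm from the pivot axis. The lever swings level over the deck, 6 mm above it.
- lever_pointer (a point): The point that the lever's yellow pointer aims at, 138 mm from the pivot axis, 60 mm above the table: it lies over a notch's dot when the lever is in that notch.
- lever_trail (a point): A point fixed to the lever, as far from the pivot as lever_pointer but one notch (0.22 rad) behind it, clockwise seen from above. It lies over the red dot when the lever has gone one notch too far.
- selector (a joint): Lever angle in rad, growing anticlockwise seen from above. Seven click notches, 0 to 1.32 in steps of 0.22, with end stops just outside. At 0.66 the lever points along the bench's -x. A sprung ball holds it in each notch; moving out takes about 8 to 12 N at the knob, and past half-way it pulls into the next. It starts in notch 0 or 1. Slowly: below 3 rad/s (330 mm/s at the knob).
- red_dot: The flat red disc, 22 mm across, on the deck 138 mm from the pivot axis, marking the target notch (the fourth, fifth, sixth or seventh notch, counted anticlockwise from above from the 0 end). The other notches have smaller white dots. Origin at its underside, 50 mm above the table.
- start (a joint): Green spring push button on the deck, 32 mm across: travel in m, 0 up to 0.006 fully down; fully down takes about 5 N; it springs back.
- start_top (a point): Centre of the green button's top face when up; press straight down.
- coupling: The same brass coupling as a body; its origin lies on its underside, 17 mm from coupling_mid.
- carton: Bystander: open cardboard box of brass fittings, 160 x 220 x 85 mm, origin under its centre.
- spray_gun: Bystander: green and grey hose spray gun lying on its side, about 130 x 120 x 40 mm, origin underneath its barrel.
- tee: Bystander: steel tee fitting, 90 x 70 x 40 mm, origin under the centre of its run.
Not all that is in view belongs to the job. Several things have the shape of the coupling; the one meant has the colours described above.

How it is judged:
On the way, in this order (a step that is already met when the one before it is completed fails the run):
1. the coupling lies in both saddles and is let go, the lever not yet at the red dot (x of coupling_mid in the frame of cradle between -0.012 and 0.012 m and y of coupling_mid in the frame of cradle between -0.004 and 0.004 m and z of coupling_mid in the frame of cradle between -0.004 and 0.004 m and angle between the x axis of coupling_mid and the x axis of cradle, either way round below 0.08 rad and contact force between the fingers and coupling below 0.1 N and not (horizontal distance between lever_pointer and red_dot below 0.008 m)), for 0.2 s.
2. the lever pointer stands in the red dot's notch, the coupling still in the saddles (horizontal distance between lever_pointer and red_dot below 0.008 m and x of coupling_mid in the frame of cradle between -0.012 and 0.012 m and y of coupling_mid in the frame of cradle between -0.004 and 0.004 m and z of coupling_mid in the frame of cradle between -0.004 and 0.004 m and angle between the x axis of coupling_mid and the x axis of cradle, either way round below 0.08 rad), for 0.2 s.
3. the start button is pushed down, the lever and coupling in place (all of step 2 and value of joint start above 0.0048 m), for 0.04 s.
At the end, for the whole second after the job is handed in: Coupling at rest in both saddles (centre within 12 mm along the groove, 4 mm across and in height, 0.08 rad of the groove); lever at rest, pointer within 8 mm of the red dot's centre; start button pressed (4.8 mm or more) and back up (below 1.5 mm) (all of step 2 and value of joint start below 0.0015 m and linear speed of coupling below 0.02 m/s and velocity of joint selector between -0.05 and 0.05 rad/s); the robot touches nothing.
It fails at once if the lever goes one notch past the red dot (horizontal distance between lever_trail and red_dot below 0.012 m).
It fails at once if the lever is swung fast (3 rad/s or more) (velocity of joint selector above 3 rad/s or velocity of joint selector below -3 rad/s).
It fails at once if the start button is pressed before the lever is at the red dot with the coupling in the saddles (value of joint start above 0.004 m and not (horizontal distance between lever_pointer and red_dot below 0.008 m and x of coupling_mid in the frame of cradle between -0.012 and 0.012 m and y of coupling_mid in the frame of cradle between -0.004 and 0.004 m and z of coupling_mid in the frame of cradle between -0.004 and 0.004 m and angle between the x axis of coupling_mid and the x axis of cradle, either way round below 0.08 rad)).
It fails at once if the coupling is dropped (moves faster than 0.6 m/s out of the fingers, a fall of about 18 mm) (linear speed of coupling above 0.6 m/s and contact force between the fingers and coupling below 0.1 N).
It fails at once if the carton, the spray gun or the tee is moved more than 20 mm (distance of any of carton, spray_gun, tee from where it was at the start of the episode above 0.02 m).
It also fails if it takes over 62 s, if anything falls off the work surface, if the arm or the gripper's body presses on something with over 40 N, if the wrist force passes 120 N, or if a joint passes its speed limit or range.

## Working session

There is one attempt and no reset: what is moved stays moved. The work goes in short steps, Python scripts to look and compute and a tool call to move; the robot and the scene stay as the last step left them, time stands still between calls to the robot, and variables do not carry over. Pictures are saved under pics/ and viewed, and the job is handed in when it is done.

Besides the shell and the picture viewer there is one more tool, called after "Call:" as a command line: name --pt "numbers of a row" for each row, then --argument value for the rest. play_rows: Moves the arm, as the interface text tells. Its arguments: {"type":"object","properties":{"slide":{"type":"array","items":{"type":"array","items":{"type":"number"}}},"yaw":{"type":"array","items":{"type":"number"}},"grip":{"type":"array","items":{"type":"number"}}},"required":["slide","yaw","grip"]}

```bash
mkdir -p pics; ls; python3 - <<'E'
from plant import readout,cams,manip
import cv2,numpy as np
s=readout.state();print(s); print([a for a in dir(manip) if a[0]!='_'])
for n in("side","top"):
    f=cams.grab_frame(n);cv2.imwrite(f"pics/{n}0.png",f["image"][:,:,::-1]);np.savez(f"{n}.npz",**f);print(n,f["mtx"],f["R"],f["t"])
E
```

```text
pics
{'time': 0.0, 'joint_pos': array([-1.37299991e+00,  5.33271879e-02,  1.61428138e+00, -1.90257470e-05,
        1.47601047e+00, -1.19021351e-01]), 'joint_vel': array([-0.00051983,  0.0008999 , -0.00167972,  0.00013055, -0.00075803,
        0.00118091]), 'joint_efforts': array([ 1.00858142e-03, -3.93676937e+01, -3.70179069e+01,  2.69324727e-05,
        7.06518869e-03, -4.88907645e-06]), 'tool_pos': array([ 0.19457952, -0.59330913,  0.24108893]), 'tool_rot': array([ 0.1115098 , -0.1115796 ,  0.69896863, -0.69753739]), 'contact_force': array([-0.07925188, -1.20446334,  0.41385126]), 'ft_torque': array([-0.03476913, -0.03098633,  0.01311803]), 'gripper_width': 0.9992839525262077}
['IKError', 'finger_overhang']
side [[380.50115227   0.         260.20430743]
 [  0.         380.50115227 196.41193085]
 [  0.           0.           1.        ]] [[-0.86233629 -0.50617391  0.01280999]
 [-0.39981878  0.66518661 -0.63061217]
 [ 0.3106784  -0.54892144 -0.77599239]] [0.46206817 0.30605633 1.18576866]
top [[347.11178329   0.         247.93690035]
 [  0.         347.11178329 193.03146898]
 [  0.           0.           1.        ]] [[-0.01287826 -0.99962935  0.02398567]
 [-0.99846891  0.01156537 -0.05409318]
 [ 0.05379573 -0.02464557 -0.99824777]] [-0.0328457   0.56238628  1.15373602]
```

```bash
python3 - <<'E'
import cv2
for n in("side","top"):
    im=cv2.imread(f"pics/{n}0.png");cv2.imwrite(f"pics/{n}0b.png",cv2.resize(im,(800,600),interpolation=cv2.INTER_CUBIC))
E
```

```text
(no output)
```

View pics/side0b.png

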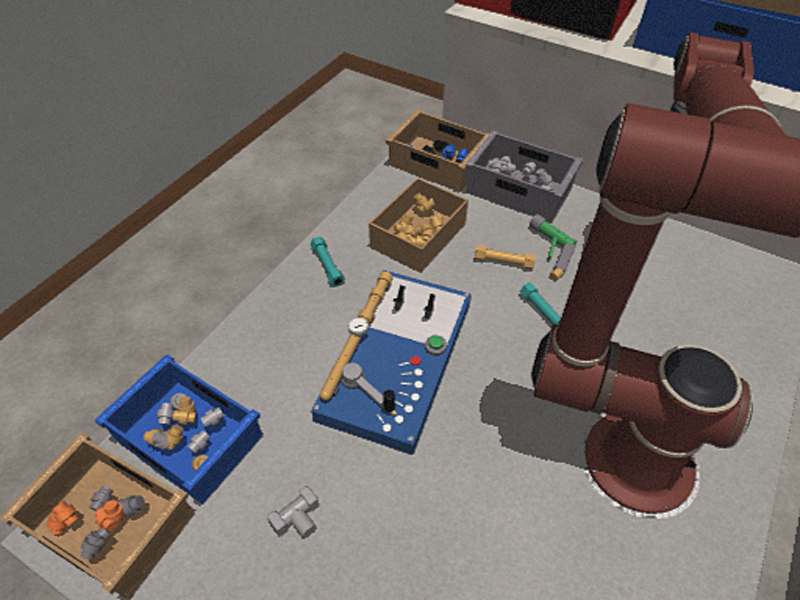

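View pics/top0b.png

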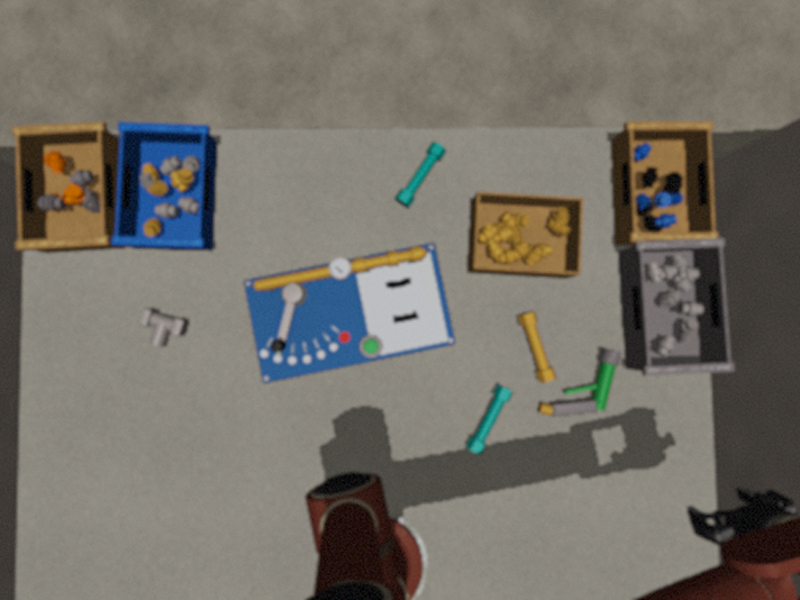

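The red dot is the seventh notch: six white dots precede it. The lever appears to sit in notch 1. The coupling is the brass piece at about (536,347) in the top view. I'll zoom in for exact pixels.

```bash
python3 - <<'E'
import cv2,numpy as np
def crop(n,x0,y0,w,h,k,o):
    im=np.load(f"{n}.npz")["image"][:,:,::-1]
    c=cv2.resize(np.ascontiguousarray(im[y0:y0+h,x0:x0+w]),None,fx=k,fy=k,interpolation=cv2.INTER_CUBIC)
    for i in range(0,w,10): cv2.line(c,(i*k,0),(i*k,6 if i%50 else 14),(255,255,255),1); cv2.putText(c,str(x0+i),(i*k,22),0,.3,(255,255,0),1)
    for i in range(0,h,10): cv2.line(c,(0,i*k),(6,i*k),(255,255,255),1); cv2.putText(c,str(y0+i),(8,i*k+4),0,.3,(255,255,0),1)
    cv2.imwrite(o,c)
crop("top",150,150,150,100,5,"pics/t1.png")
crop("side",195,165,115,130,4,"pics/s1.png")
crop("top",295,185,110,110,5,"pics/t2.png")
crop("side",295,130,90,90,6,"pics/s2.png")
E
```

```text
(no output)
```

View pics/t1.png

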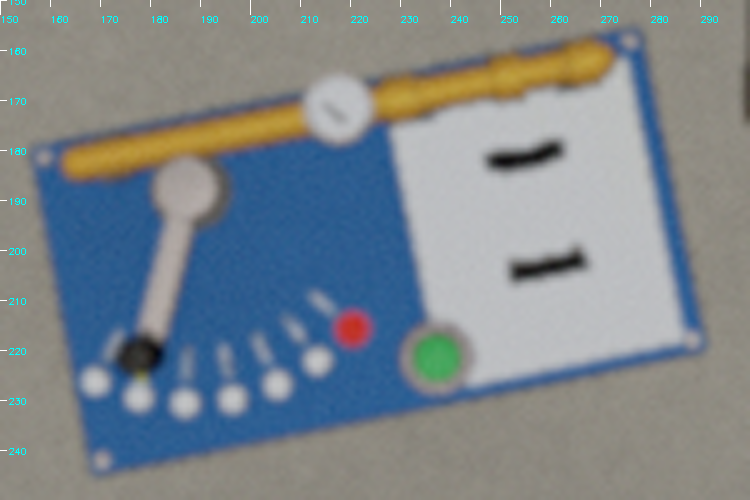

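View pics/s1.png

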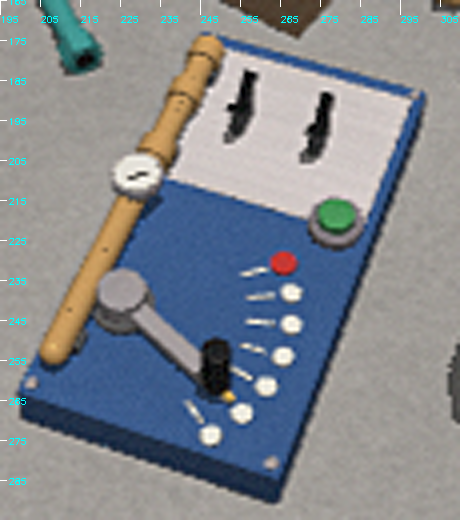

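View pics/t2.png

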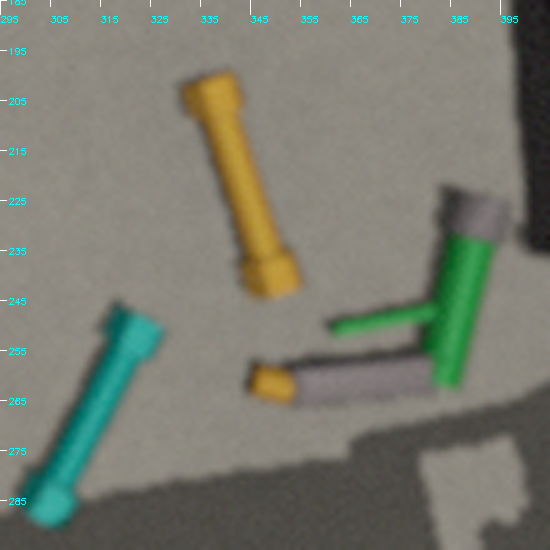

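View pics/s2.png

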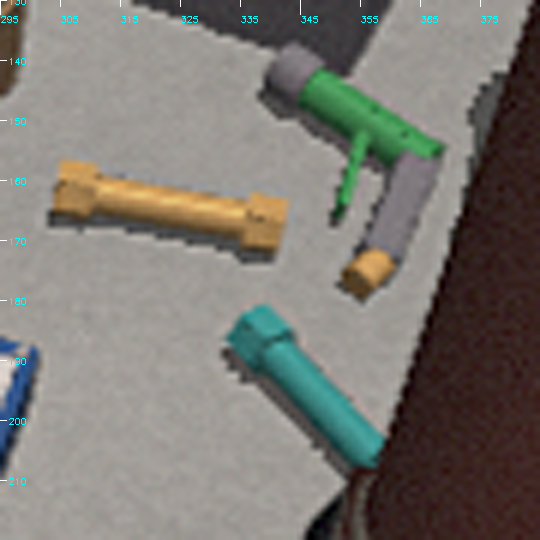

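```bash
cat > h.py <<'E'
import numpy as np,cv2
def load(n): return np.load(f"{n}.npz")
def proj(f,X):
    c=np.atleast_2d(X)@f["R"].T+f["t"]; p=c@f["mtx"].T; return p[:,:2]/p[:,2:]
def ray(f,uv,z):
    uv=np.atleast_2d(uv).astype(float); d=np.c_[uv,np.ones(len(uv))]@np.linalg.inv(f["mtx"]).T@f["R"]; o=-f["R"].T@f["t"]
    return o+d*((z-o[2])/d[:,2])[:,None]
def blobs(im,lo,hi,box,amin=4):
    hsv=cv2.cvtColor(np.ascontiguousarray(im),cv2.COLOR_RGB2HSV); m=cv2.inRange(hsv,lo,hi); k=np.zeros_like(m); x0,y0,x1,y1=box;k[y0:y1,x0:x1]=m[y0:y1,x0:x1]
    n,l,s,c=cv2.connectedComponentsWithStats(k); return [(s[i,4],c[i].round(2),i) for i in range(1,n) if s[i,4]>=amin],l
E
python3 - <<'E'
from h import *
for n,bd,bc in(("top",(150,200,245,240),(325,190,357,250)),("side",(240,210,285,280),(300,150,345,178))):
    f=load(n);im=f["image"]
    print(n,"RED");[print(a,c,ray(f,c,.051).round(4)) for a,c,_ in blobs(im,(0,140,120),(6,255,255),bd)[0]]
    print("WHITE");[print(a,c,ray(f,c,.051).round(4)) for a,c,_ in blobs(im,(0,0,185),(179,60,255),bd,8)[0]]
    print("GREEN");[print(a,c,ray(f,c,.065).round(4)) for a,c,_ in blobs(im,(50,100,80),(80,255,255),(220,190,290,235))[0]]
    print("BRASS");
    b,l=blobs(im,(12,110,90),(25,255,255),bc,40)
    for a,c,i in b:
        print(a,c,ray(f,c,.017).round(4)); ys,xs=np.nonzero(l==i); P=ray(f,np.c_[xs,ys],.017)[:,:2]; u,s,v=np.linalg.svd(P-P.mean(0),full_matrices=False); q=(P-P.mean(0))@v[0]; print("axis",v[0],"len",np.ptp(q),"mid",P.mean(0)+v[0]*(q.max()+q.min())/2)
t=load("top")
S=ray(t,np.array([[158.4,181],[275.6,157.8],[288,217.8],[169.8,241.8]])-.4,.051);C=ray(t,np.array([[156.6,180],[277.4,155.4],[291.2,220.4],[168.6,245]])-.4,.05)
s=load("side")
S2=ray(s,np.array([[195+31/4,165+382/4],[195+415/4,165+94/4],[195+271/4,165+462/4]])-.4,.051)
print(S.round(4),S.mean(0),"\n",C.round(4),C.mean(0),"\nside",S2.round(4),S2[:2].mean(0))
print("sad top",ray(t,np.array([[150+525/5,150+156/5],[150+548/5,150+264/5]])-.4,.095))
E
```

```text
top RED
11 [220.09 215.36] [[0.4884 0.0526 0.051 ]]
WHITE
137 [239.87 206.36] [[ 0.5169 -0.012   0.051 ]]
8 [212.88 221.88] [[0.4676 0.0761 0.051 ]]
8 [168.5 226. ] [[0.4563 0.2193 0.051 ]]
8 [205.  226.5] [[0.4531 0.1017 0.051 ]]
8 [177.12 229.12] [[0.4459 0.1916 0.051 ]]
8 [186.5 230. ] [[0.4426 0.1614 0.051 ]]
GREEN
56 [236.89 221.04] [[ 0.4697 -0.0019  0.065 ]]
BRASS
380 [343.12 221.8 ] [[ 0.461  -0.3595  0.017 ]]
axis [-0.9562456  -0.29256514] len 0.15155352923325222 mid [ 0.46125734 -0.35936877]
side RED
22 [265.27 230.18] [[0.4873 0.0506 0.051 ]]
WHITE
223 [266.2  212.58] [[ 0.5211 -0.0145  0.051 ]]
15 [267.4 237.6] [[0.4667 0.0724 0.051 ]]
15 [267.4 245.6] [[0.4514 0.099  0.051 ]]
16 [265.5 253.5] [[0.4421 0.1277 0.051 ]]
19 [261.05 261.05] [[0.4405 0.1585 0.051 ]]
18 [255.11 267.72] [[0.4445 0.1881 0.051 ]]
16 [247.25 273.31] [[0.4554 0.217  0.051 ]]
GREEN
51 [278.45 218.06] [[ 0.4692 -0.0066  0.065 ]]
BRASS
249 [322.59 163.72] [[ 0.4609 -0.3626  0.017 ]]
axis [-0.95709076 -0.28978833] len 0.14970080343627867 mid [ 0.46045515 -0.3627909 ]
[[ 0.6039  0.2532  0.051 ]
 [ 0.6764 -0.1301  0.051 ]
 [ 0.4789 -0.1673  0.051 ]
 [ 0.4068  0.2165  0.051 ]] [0.54150673 0.04308272 0.051     ] 
 [[ 0.6073  0.2593  0.05  ]
 [ 0.6845 -0.1363  0.05  ]
 [ 0.4703 -0.1777  0.05  ]
 [ 0.3965  0.2205  0.05  ]] [0.53965128 0.04145201 0.05      ] 
side [[ 0.6006  0.2501  0.051 ]
 [ 0.4758 -0.1714  0.051 ]
 [ 0.404   0.2129  0.051 ]] [0.53820091 0.03935641 0.051     ]
sad top [[ 0.59596947 -0.05923404  0.095     ]
 [ 0.52781994 -0.07273025  0.095     ]]
```

```bash
python3 - <<'E'
from h import *
from scipy.optimize import least_squares
T=np.array([[.4563,.2193],[.4459,.1916],[.4426,.1614],[np.nan]*2,[.4531,.1017],[.4676,.0761],[.4884,.0526]])
S=np.array([[.4554,.217],[.4445,.1881],[.4405,.1585],[.4421,.1277],[.4514,.099],[.4667,.0724],[.4873,.0506]])
th=np.arange(7)*.22-.66+np.pi
for D in(T,S):
    ok=~np.isnan(D[:,0])
    r=least_squares(lambda p:(p[:2]+.138*np.c_[np.cos(th+p[2]),np.sin(th+p[2])]-D)[ok].ravel(),[.57,.15,.18]);print(r.x,np.abs(r.fun).max())
# saddle check, side
s=load("side");c=np.array([.561,-.068]);x=np.array([np.cos(.185),np.sin(.185)])
print(proj(s,[[*(c+x*.036),.095],[*(c-x*.036),.095]]),proj(load("top"),[[*(c+x*.036),.095],[*(c-x*.036),.095]]))
E
python3 - <<'E'
import cv2,numpy as np
im=np.load("side.npz")["image"][175:215,240:290,::-1]
cv2.imwrite("pics/s3.png",cv2.resize(np.ascontiguousarray(im),None,fx=14,fy=14,interpolation=cv2.INTER_CUBIC))
E
```

```text
[0.57968615 0.15664881 0.18721764] 0.000839702073974602
[0.5781966  0.15398673 0.18922882] 0.0005599524234035091
[[254.50632803 186.94223156]
 [274.02187675 192.46908623]] [[255.27874842 180.66092046]
 [259.81257346 203.09559492]]
```

View pics/s3.png

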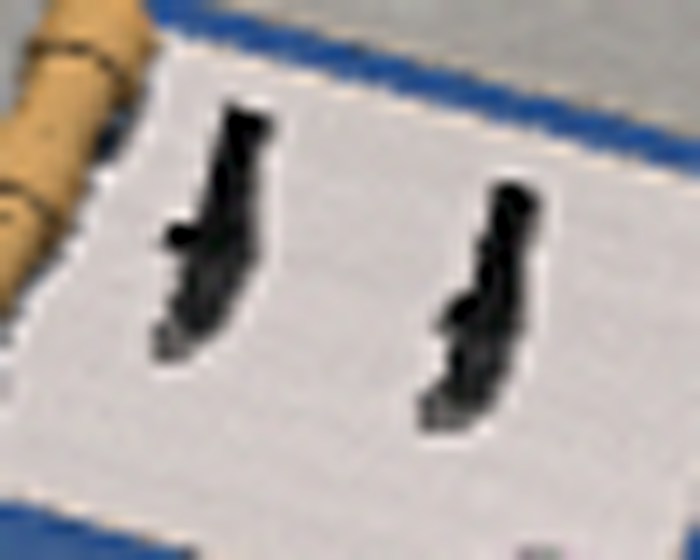

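```bash
cat >> h.py <<'E'
from scipy.spatial.transform import Rotation as Ro
def st():
    from plant import readout
    s=readout.state(); q=s["tool_rot"]; R=Ro.from_quat([q[1],q[2],q[3],q[0]]).as_matrix()
    return s,R
def plan(target,ang):
    """ang: world angle of desired jaw(z) direction, mod pi. slide in cm in current tool axes, then yaw deg about tool y"""
    s,R=st(); d=np.array(target)-s["tool_pos"]
    z=R[:,2]; a=np.arctan2(z[1],z[0]); da=(ang-a+np.pi/2)%np.pi-np.pi/2
    # y down: positive turn about y = negative about world z
    print("t",round(s["time"],2),"pos",s["tool_pos"].round(4),"w",round(s["gripper_width"],3),"F",s["contact_force"].round(1),"j6",s["joint_pos"][5].round(3)); print(R.round(3))
    print("slide cm",(R.T@d*100).round(2),"yaw deg",round(float(-np.degrees(da)*1 if R[2,1]<0 else np.degrees(da)),2))
E
python3 -c "
from h import *
plan([.461,-.361,.12],.293+np.pi/2)"
```

```text
t 0.1 pos [ 0.1946 -0.5933  0.2411] w 1.002 F [ 0.9  0.  -1. ] j6 -0.119
[[-0.95  -0.     0.312]
 [-0.312  0.002 -0.95 ]
 [-0.    -1.    -0.002]]
slide cm [-32.55  12.15 -13.76] yaw deg 1.36
```

Call:
play_rows --pt "-3.2 0 -1.4" --pt "-3.2 0 -1.4" --pt "-3.3 0 -1.4" --pt "-3.3 0 -1.4" --pt "-3.3 0 -1.4" --pt "-3.3 0 -1.4" --pt "-3.3 0 -1.4" --pt "-3.3 0 -1.4" --pt "-3.2 0 -1.3" --pt "-3.2 0 -1.3" --pt "0 5 0" --pt "0 5 0" --yaw '[0, 0, 0, 0, 0, 0, 0, 0, 0, 0, 0, 1.4]' --grip '[-0.4, -0.4, -0.4, -0.4, -0.4, -0.4, -0.4, -0.4, -0.4, -0.4, -0.4, -0.4]'

```text
time: 1.3
tool_pos: [0.4634, -0.3612, 0.1431]
tool_rot: [-0.105, 0.103, -0.698, 0.701]
contact_force: [-0.2, -0.1, -1.0]
gripper_width: 0.702
```

```bash
cat > snap.py <<'E'
import sys
from h import *
from plant import cams
def snap(n,tag,box,k):
    f=cams.grab_frame(n); np.savez(f"{n}_{tag}.npz",**f); x0,y0,x1,y1=box
    c=cv2.resize(np.ascontiguousarray(f["image"][y0:y1,x0:x1,::-1]),None,fx=k,fy=k,interpolation=cv2.INTER_CUBIC)
    for i in range(x0-x0%10+10,x1,10): cv2.putText(c,str(i),((i-x0)*k,10),0,.3,(255,255,0),1);cv2.line(c,((i-x0)*k,12),((i-x0)*k,18),(255,255,255),1)
    for i in range(y0-y0%10+10,y1,10): cv2.putText(c,str(i),(0,(i-y0)*k+3),0,.3,(255,255,0),1)
    cv2.imwrite(f"pics/{n}_{tag}.png",c)
    return f
E
python3 - <<'E'
from snap import *
plan([.461,-.361,.0145],.293+np.pi/2)
snap("side","a",(280,90,400,210),5);snap("top","a",(290,150,410,270),5)
E
```

```text
t 1.3 pos [ 0.4634 -0.3612  0.1431] w 0.702 F [-0.2 -0.1 -1. ] j6 0.488
[[-0.957  0.004  0.29 ]
 [-0.29  -0.004 -0.957]
 [-0.002 -1.     0.005]]
slide cm [ 0.26 12.86 -0.15] yaw deg 0.06
```

View pics/side_a.png

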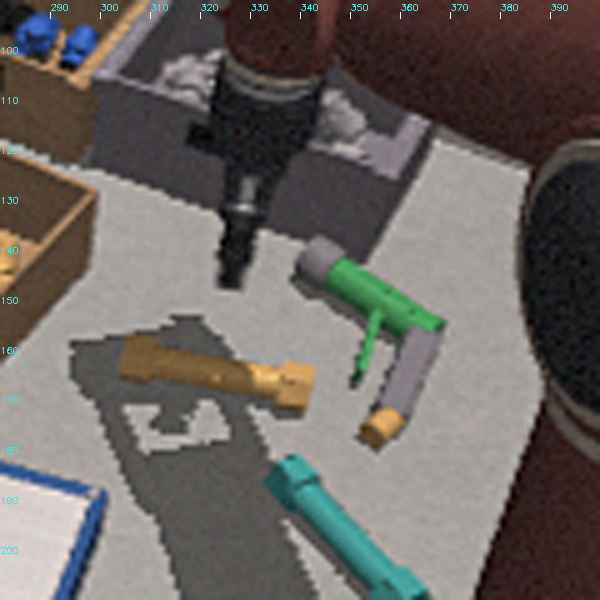

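View pics/top_a.png

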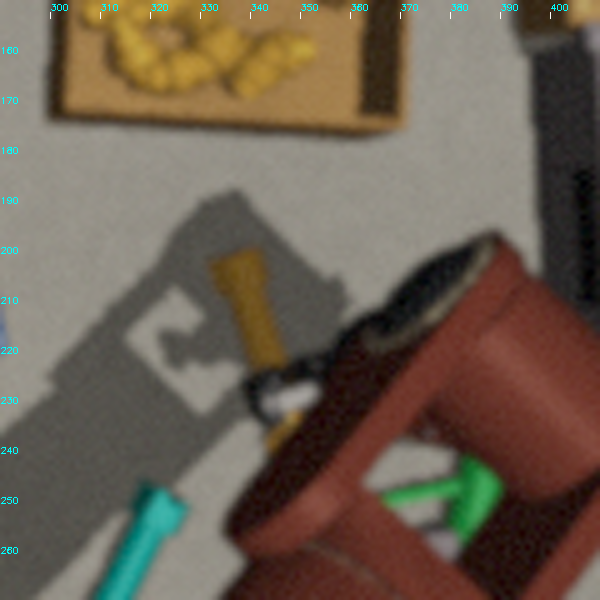

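Call:
play_rows --pt "0 3 0" --pt "0 3 0" --pt "0 3 0" --pt "0 0 0" --pt "0 0 0" --yaw '[0, 0, 0, 0, 0]' --grip '[-0.4, -0.4, -0.4, -0.4, -0.4]'

```text
time: 1.9
tool_pos: [0.462, -0.362, 0.054]
tool_rot: [-0.103, 0.103, -0.699, 0.7]
contact_force: [0.9, -0.3, 0.6]
gripper_width: 0.7
```

```bash
python3 - <<'E'
from snap import *
plan([.461,-.361,.0145],.293+np.pi/2)
f=snap("side","b",(290,110,370,190),7);print(proj(f,[[.4625,-.361,.041],[.461,-.361,.017]]))
E
```

```text
t 1.9 pos [ 0.462 -0.362  0.054] w 0.7 F [ 0.9 -0.3  0.6] j6 0.487
[[-0.958  0.001  0.288]
 [-0.288 -0.001 -0.958]
 [-0.001 -1.     0.001]]
slide cm [ 0.07  3.95 -0.13] yaw deg -0.04
[[322.90667397 159.56577056]
 [322.40247427 163.96219422]]
```

View pics/side_b.png

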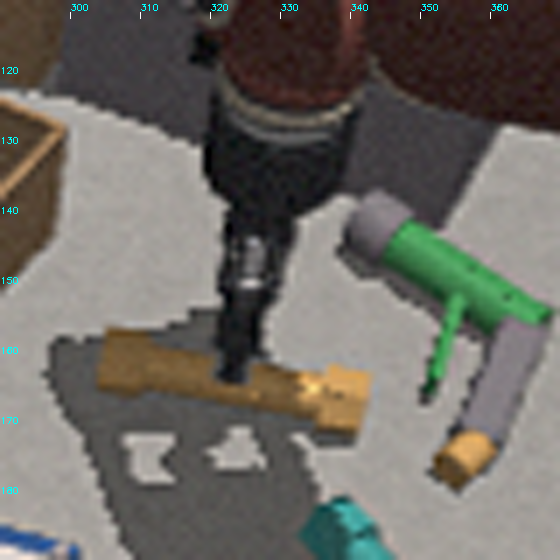

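Call:
play_rows --pt "0 1.5 -0.1" --pt "0 1.5 0" --pt "0 0.9 0" --pt "0 0 0" --pt "0 0 0" --pt "0 0 0" --pt "0 0 0" --pt "0 0 0" --pt "0 0 0" --pt "0 0 0" --yaw '[0, 0, 0, 0, 0, 0, 0, 0, 0, 0]' --grip '[-0.4, -0.4, -0.4, -0.4, -0.2, 0, 0.2, 0.4, 0.6, 0.6]'

```text
time: 2.95
tool_pos: [0.4615, -0.3603, 0.0141]
tool_rot: [-0.103, 0.103, -0.7, 0.7]
contact_force: [-2.0, 2.3, 6.3]
gripper_width: 0.283
```

```bash
python3 - <<'E'
from snap import *
plan([.461,-.361,.0145],.293+np.pi/2)
f=snap("side","c",(290,110,370,190),7)
E
```

```text
t 2.95 pos [ 0.4615 -0.3603  0.0141] w 0.283 F [-2.   2.3  6.3] j6 0.488
[[-0.958  0.     0.288]
 [-0.288 -0.    -0.958]
 [-0.    -1.     0.   ]]
slide cm [ 0.07 -0.04  0.06] yaw deg -0.04
```

View pics/side_c.png

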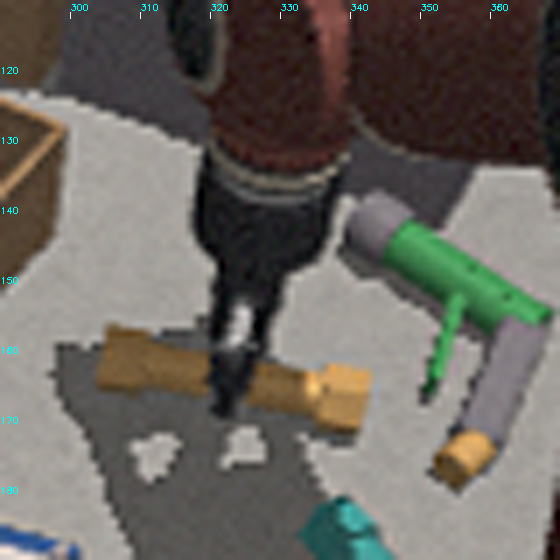

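Call:
play_rows --pt "0 0 0" --pt "0 0 0" --pt "0 0 0" --pt "0 -0.5 0" --pt "0 -1.5 0" --pt "0 -3 0" --pt "0 -3 0" --pt "0 -3 0" --pt "0 -3 0" --pt "0 -2 0" --pt "0 -1 0" --pt "0 0 0" --yaw '[0, 0, 0, 0, 0, 0, 0, 0, 0, 0, 0, 0]' --grip '[1, 1, 1, 1, 1, 1, 1, 1, 1, 1, 1, 1]'

```text
time: 4.2
tool_pos: [0.4617, -0.3609, 0.1852]
tool_rot: [-0.104, 0.102, -0.699, 0.701]
contact_force: [-0.0, 0.2, -3.5]
gripper_width: 0.282
```

```bash
python3 - <<'E'
from snap import *
plan([.561,-.068,.18],.187+np.pi/2)
f=snap("side","d",(270,70,390,190),5)
E
```

```text
t 4.2 pos [ 0.4617 -0.3609  0.1852] w 0.282 F [-0.   0.2 -3.5] j6 0.488
[[-0.958  0.002  0.288]
 [-0.288 -0.002 -0.958]
 [-0.001 -1.     0.003]]
slide cm [-17.95   0.47 -25.18] yaw deg 6.03
```

View pics/side_d.png

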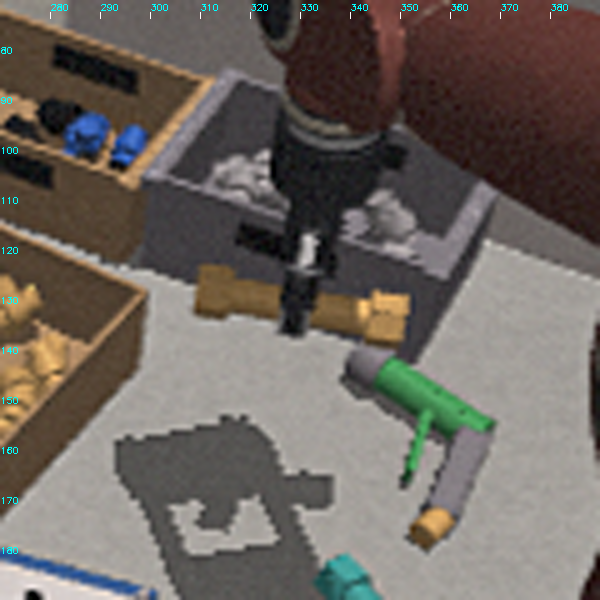

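Call:
play_rows --pt "-0.8 0 -1.2" --pt "-1.8 0 -2.6" --pt "-2 0 -2.8" --pt "-2 0 -2.8" --pt "-2 0 -2.8" --pt "-2 0 -2.8" --pt "-2 0 -2.8" --pt "-2 0 -2.8" --pt "-1.8 0 -2.6" --pt "-1 0 -1.3" --pt "-0.6 0.5 -0.7" --pt "0 0 0" --yaw '[0, 0, 0, 0, 0, 0, 0, 0, 0, 0, 0, 6]' --grip '[1, 1, 1, 1, 1, 1, 1, 1, 1, 1, 1, 1]'

```text
time: 5.45
tool_pos: [0.5602, -0.0659, 0.1762]
tool_rot: [0.065, -0.067, 0.704, -0.704]
contact_force: [0.4, -0.7, -4.4]
gripper_width: 0.283
```

Call:
play_rows --pt "0 2 0" --pt "0 2 0" --pt "0 0 0" --pt "0 0 0" --yaw '[0, 0, 0, 0]' --grip '[1, 1, 1, 1]'

```text
time: 5.85
tool_pos: [0.5602, -0.0674, 0.1373]
tool_rot: [0.065, -0.067, 0.704, -0.704]
contact_force: [0.9, -0.1, -3.5]
gripper_width: 0.281
```

```bash
python3 - <<'E'
from snap import *
plan([.561,-.068,.093],.187+np.pi/2)
f=snap("side","e",(220,130,320,230),6)
s,_=st();c=s["tool_pos"]+[0,0,.003]
a=.187;x=np.array([np.cos(a),np.sin(a),0]);print("coupling ends pred",proj(f,[c-x*.075,c+x*.075,c]))
f=snap("top","e",(210,130,310,230),6)
print("coupling ends pred",proj(f,[c-x*.075,c+x*.075,c]))
E
```

```text
t 5.85 pos [ 0.5602 -0.0674  0.1373] w 0.281 F [ 0.9 -0.1 -3.5] j6 1.132
[[-0.983 -0.002  0.186]
 [-0.186  0.    -0.983]
 [ 0.002 -1.    -0.001]]
slide cm [-0.08  4.43  0.08] yaw deg -0.01
coupling ends pred [[285.58772767 186.76535106]
 [243.74277247 175.19595614]
 [264.41754054 180.91216627]]
coupling ends pred [[263.18407081 215.44059194]
 [253.21605543 166.64685223]
 [258.18278273 190.95913405]]
```

View pics/side_e.png

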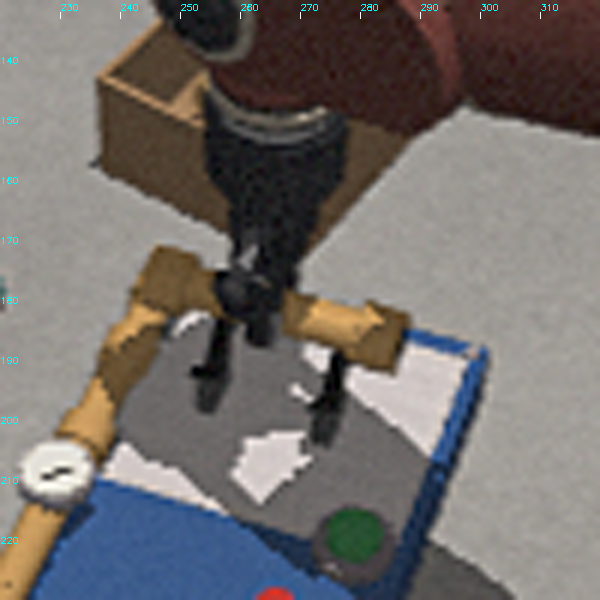

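View pics/top_e.png

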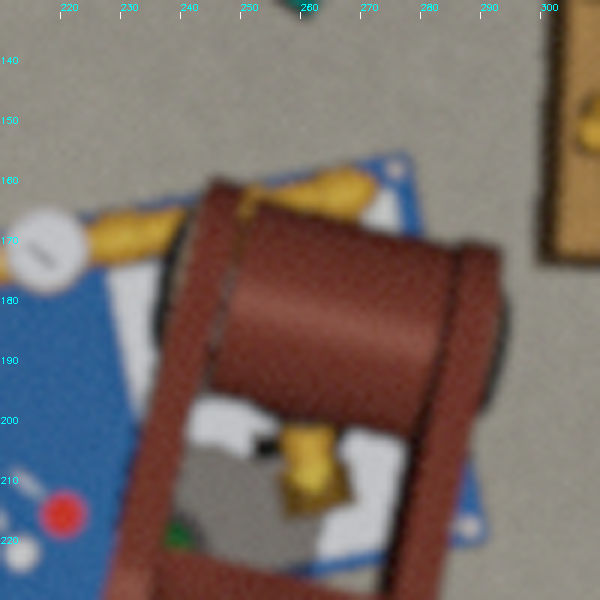

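Call:
play_rows --pt "-0.1 1 0.1" --pt "0 1.2 0" --pt "0 1 0" --pt "0 0.5 0" --pt "0 0.3 0" --pt "0 0 0" --pt "0 0 0" --yaw '[0, 0, 0, 0, 0, 0, 0]' --grip '[1, 1, 1, 1, 1, 1, 1]'

```text
time: 6.65
tool_pos: [0.5624, -0.0679, 0.0986]
tool_rot: [-0.066, 0.066, -0.704, 0.704]
contact_force: [0.1, 0.7, -3.6]
gripper_width: 0.285
```

Call:
play_rows --pt "0 0.1 0" --pt "0 0.1 0" --pt "0 0 0" --pt "0 0 0" --yaw '[0, 0, 0, 0]' --grip '[1, 1, 1, 1]'

```text
time: 7.05
tool_pos: [0.5621, -0.0679, 0.0964]
tool_rot: [-0.066, 0.066, -0.704, 0.704]
contact_force: [0.4, 0.4, -4.4]
gripper_width: 0.282
```

```bash
python3 - <<'E'
from snap import *
plan([.561,-.068,.092],.187+np.pi/2)
f=snap("side","f",(220,130,320,230),6)
E
```

```text
t 7.05 pos [ 0.5621 -0.0679  0.0964] w 0.282 F [ 0.4  0.4 -4.4] j6 1.132
[[-0.982  0.     0.187]
 [-0.187 -0.    -0.982]
 [-0.    -1.     0.   ]]
slide cm [ 0.11  0.44 -0.01] yaw deg 0.04
```

View pics/side_f.png

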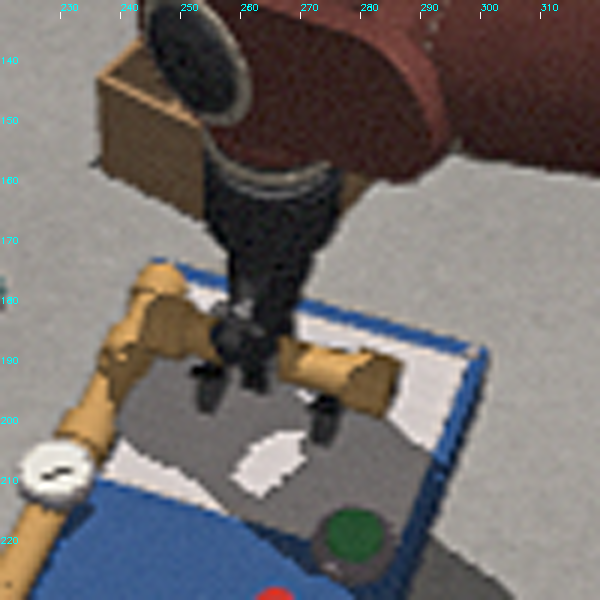

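Aligned over both saddles, nuts outside, about 4 mm above seating. I'll lower it in 1 mm steps and watch the force.

Call:
play_rows --pt "0.1 0.1 0" --pt "0 0.1 0" --pt "0 0 0" --pt "0 0 0" --yaw '[0, 0, 0, 0]' --grip '[1, 1, 1, 1]'

```text
time: 7.5
tool_pos: [0.561, -0.068, 0.0942]
tool_rot: [0.066, -0.066, 0.704, -0.704]
contact_force: [-0.2, 0.5, -4.3]
gripper_width: 0.285
```

Call:
play_rows --pt "0 0.1 0" --pt "0 0 0" --pt "0 0 0" --yaw '[0, 0, 0]' --grip '[1, 1, 1]'

```text
time: 7.8
tool_pos: [0.5613, -0.0678, 0.0939]
tool_rot: [0.066, -0.066, 0.704, -0.704]
contact_force: [-3.4, 3.0, 2.2]
gripper_width: 0.283
```

Call:
play_rows --pt "0 0.1 0" --pt "0 0 0" --pt "0 0 0" --yaw '[0, 0, 0]' --grip '[1, 1, 1]'

```text
time: 8.1
tool_pos: [0.5614, -0.0676, 0.0936]
tool_rot: [0.066, -0.066, 0.704, -0.704]
contact_force: [-4.8, 4.1, 5.8]
gripper_width: 0.282
```

Call:
play_rows --pt "0.05 0 -0.1" --pt "0 0 0" --pt "0 0 0" --yaw '[0, 0, 0]' --grip '[1, 1, 1]'

```text
time: 8.4
tool_pos: [0.5613, -0.0671, 0.0932]
tool_rot: [-0.067, 0.065, -0.704, 0.704]
contact_force: [0.4, 3.2, 3.8]
gripper_width: 0.28
```

Call:
play_rows --pt "0 0.05 -0.05" --pt "0 0 0" --pt "0 0 0" --yaw '[0, 0, 0]' --grip '[1, 1, 1]'

```text
time: 8.7
tool_pos: [0.5613, -0.0667, 0.0928]
tool_rot: [-0.067, 0.065, -0.704, 0.704]
contact_force: [0.3, 2.8, 5.2]
gripper_width: 0.283
```

Call:
play_rows --pt "0 0 -0.05" --pt "0 0 0" --pt "0 0 0" --pt "0 0 0" --pt "0 0 0" --pt "0 0 0" --pt "0 0 0" --pt "0 0 0" --pt "0 0 0" --yaw '[0, 0, 0, 0, 0, 0, 0, 0, 0]' --grip '[0.5, 0.4, 0.3, 0.2, 0.1, 0, -0.1, -0.2, -0.3]'

```text
time: 9.6
tool_pos: [0.5602, -0.0662, 0.0918]
tool_rot: [-0.066, 0.066, -0.704, 0.704]
contact_force: [0.7, -0.0, 0.2]
gripper_width: 0.65
```

Call:
play_rows --pt "0 0 0" --pt "0 0 0" --pt "0 -0.5 0" --pt "0 -1.5 0" --pt "0 -3 0" --pt "0 -3 0" --pt "0 -2 0" --pt "0 0 0" --yaw '[0, 0, 0, 0, 0, 0, 0, 0]' --grip '[-0.3, -0.3, -0.3, -0.3, -0.3, -0.3, -0.3, -0.3]'

```text
time: 10.4
tool_pos: [0.5629, -0.0668, 0.1976]
tool_rot: [-0.069, 0.063, -0.703, 0.705]
contact_force: [0.6, 1.3, 0.7]
gripper_width: 0.647
```

```bash
python3 - <<'E'
from snap import *
# knob target notch1
a=.188+np.pi-.66+.22; pv=np.array([.5789,.1553]); k=pv+.11*np.array([np.cos(a),np.sin(a)]);print(k,a)
plan([*k,.19],a+np.pi/2)
f=snap("side","g",(220,130,320,230),6)
c=np.array([.561,-.0665,.095]);x=np.array([np.cos(.187),np.sin(.187),0]);print(proj(f,[c-x*.075,c+x*.075]))
E
```

```text
[0.47237428 0.18272754] 2.8895926535897933
t 10.4 pos [ 0.5629 -0.0668  0.1976] w 0.647 F [0.6 1.3 0.7] j6 1.134
[[-0.982  0.009  0.187]
 [-0.187 -0.002 -0.982]
 [-0.008 -1.     0.004]]
slide cm [  4.24   0.62 -26.2 ] yaw deg 25.19
[[284.58372174 195.77279649]
 [243.8732284  184.30554652]]
```

View pics/side_g.png

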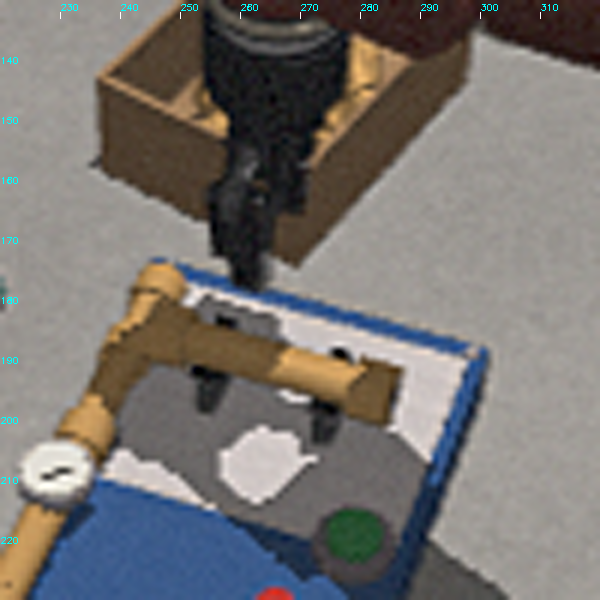

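Call:
play_rows --pt "0.2 0 -1.6" --pt "0.5 0 -3" --pt "0.5 0 -3.2" --pt "0.5 0 -3.2" --pt "0.6 0 -3.3" --pt "0.6 0 -3.3" --pt "0.5 0 -3.2" --pt "0.5 0 -3" --pt "0.3 0 -2.4" --pt "0 0 0" --pt "0 0 0" --pt "0 0 0" --yaw '[0, 0, 0, 0, 0, 0, 0, 0, 0, 8.4, 8.4, 8.4]' --grip '[-0.3, -0.3, -0.3, -0.3, -0.3, -0.3, -0.3, -0.3, -0.3, -0.3, -0.3, -0.3]'

```text
time: 11.65
tool_pos: [0.468, 0.1842, 0.1895]
tool_rot: [0.092, -0.089, -0.701, 0.702]
contact_force: [0.6, -0.3, -0.1]
gripper_width: 0.649
```

Call:
play_rows --pt "0 2 0" --pt "0 2 0" --pt "0 0 0" --pt "0 0 0" --yaw '[0, 0, 0, 0]' --grip '[-0.3, -0.3, -0.3, -0.3]'

```text
time: 12.05
tool_pos: [0.4687, 0.1836, 0.1503]
tool_rot: [0.09, -0.088, -0.701, 0.702]
contact_force: [-0.1, 0.2, 0.5]
gripper_width: 0.651
```

```bash
python3 - <<'E'
from snap import *
a=.188+np.pi-.66+.22; pv=np.array([.5789,.1553]); k=pv+.11*np.array([np.cos(a),np.sin(a)])
plan([*k,.087],a+np.pi/2)
f=snap("side","h",(195,190,295,290),6); print(proj(f,[[*k,.068],[*k,.115],[*(pv+.138/.11*(k-pv)),.051]]))
f=snap("top","h",(150,150,290,250),5);print(proj(f,[[*k,.115]]))
c=np.array([.561,-.0665,.095]);x=np.array([np.cos(.187),np.sin(.187),0]);print(proj(f,[c-x*.075,c+x*.075]))
E
```

```text
t 12.05 pos [0.4687 0.1836 0.1503] w 0.651 F [-0.1  0.2  0.5] j6 2.048
[[-0.968 -0.003 -0.249]
 [ 0.249 -0.001 -0.968]
 [ 0.003 -1.     0.001]]
slide cm [-0.4   6.33 -0.02] yaw deg 0.02
[[248.30068055 259.59739633]
 [248.12127569 251.74678991]
 [254.63825424 267.99482033]]
[[176.26736976 221.40309363]]
[[261.84910175 215.30449834]
 [252.3129246  168.58227953]]
```

View pics/side_h.png

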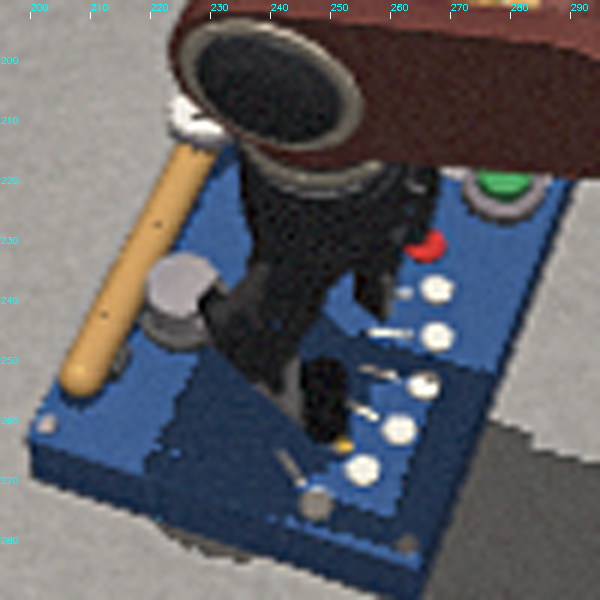

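View pics/top_h.png

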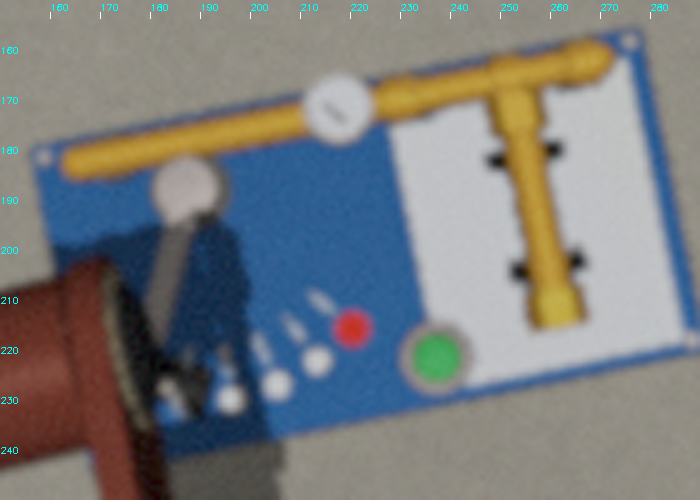

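Call:
play_rows --pt "-0.4 1.5 0" --pt "0 1.6 0" --pt "0 1.6 0" --pt "0 1 0" --pt "0 0.5 0" --pt "0 0 0" --pt "0 0 0" --yaw '[0, 0, 0, 0, 0, 0, 0]' --grip '[-0.3, -0.3, -0.3, -0.3, -0.2, 0, 0]'

```text
time: 12.85
tool_pos: [0.4745, 0.1825, 0.0903]
tool_rot: [-0.089, 0.089, 0.702, -0.701]
contact_force: [0.5, 0.5, 0.1]
gripper_width: 0.495
```

Call:
play_rows --pt "0 0 0" --pt "0 0 0" --pt "0 0 0" --pt "0 0 0" --yaw '[0, 0, 0, 0]' --grip '[0.1, 0.2, 0.25, 0.25]'

```text
time: 13.25
tool_pos: [0.4741, 0.1825, 0.0901]
tool_rot: [-0.089, 0.089, 0.702, -0.701]
contact_force: [-0.7, 0.2, -0.4]
gripper_width: 0.375
```

```bash
python3 - <<'E'
from snap import *
a=.188+np.pi-.66+.22; pv=np.array([.5789,.1553]); k=pv+.11*np.array([np.cos(a),np.sin(a)])
plan([*k,.087],a+np.pi/2)
f=snap("side","i",(195,190,295,290),6)
E
```

```text
t 13.25 pos [0.4741 0.1825 0.0901] w 0.375 F [-0.7  0.2 -0.4] j6 2.044
[[-0.968  0.001 -0.249]
 [ 0.249  0.    -0.968]
 [-0.    -1.    -0.   ]]
slide cm [0.18 0.31 0.02] yaw deg -0.01
```

View pics/side_i.png

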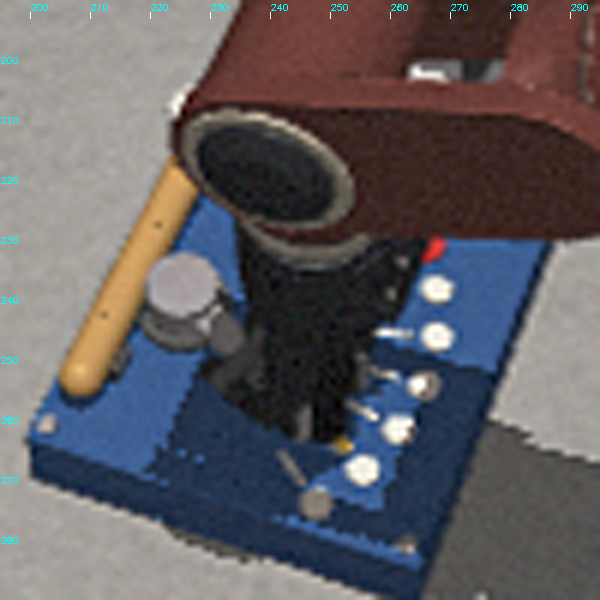

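Call:
play_rows --pt "0 0 0" --pt "0 0 0" --pt "0.1 0 0.4" --pt "-0.01 0 0.4" --pt "-0.01 0 0.4" --pt "-0.01 0 0.4" --pt "-0.01 0 0.4" --pt "-0.01 0 0.4" --pt "0 0 0" --pt "0 0 0" --yaw '[0, 0, -2.1, -2.1, -2.1, -2.1, -2.1, -2.1, 0, 0]' --grip '[0.35, 0.42, 0.42, 0.42, 0.42, 0.42, 0.42, 0.42, 0.42, 0.42]'

```text
time: 14.3
tool_pos: [0.4697, 0.159, 0.0899]
tool_rot: [-0.012, 0.012, 0.707, -0.707]
contact_force: [0.1, 0.2, -0.1]
gripper_width: 0.292
```

```bash
python3 - <<'E'
from snap import *
a=.188+np.pi-.66+.44; pv=np.array([.5789,.1553]); k=pv+.11*np.array([np.cos(a),np.sin(a)])
plan([*k,.09],a+np.pi/2)
f=snap("side","j",(195,190,295,290),6)
E
```

```text
t 14.3 pos [0.4697 0.159  0.0899] w 0.292 F [ 0.1  0.2 -0.1] j6 1.78
[[-0.999  0.    -0.033]
 [ 0.033  0.    -0.999]
 [-0.    -1.    -0.   ]]
slide cm [ 0.08 -0.01  0.02] yaw deg -0.07
```

View pics/side_j.png

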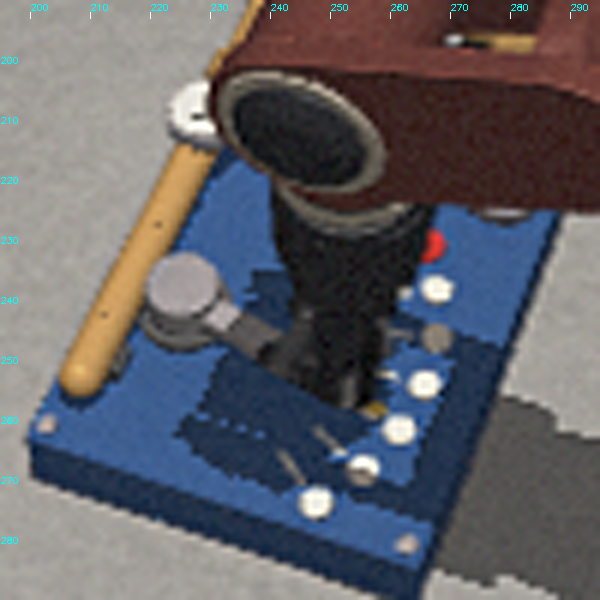

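The lever clicked into notch 2: the pointer is at (257,257), aiming at the third dot, with almost no force. Next, two notches.

Call:
play_rows --pt "0 0 0.4" --pt "-0.01 0 0.4" --pt "-0.01 0 0.4" --pt "-0.01 0 0.4" --pt "-0.01 0 0.4" --pt "-0.01 0 0.4" --pt "-0.01 0 0.4" --pt "-0.01 0 0.4" --pt "-0.01 0 0.4" --pt "-0.01 0 0.4" --pt "-0.01 0 0.4" --pt "-0.01 0 0.4" --yaw '[-2.1, -2.1, -2.1, -2.1, -2.1, -2.1, -2.1, -2.1, -2.1, -2.1, -2.1, -2.1]' --grip '[0.42, 0.42, 0.42, 0.42, 0.42, 0.42, 0.42, 0.42, 0.42, 0.42, 0.42, 0.42]'

```text
time: 15.55
tool_pos: [0.4787, 0.1127, 0.0898]
tool_rot: [0.144, -0.144, 0.693, -0.692]
contact_force: [-0.7, 2.5, 0.7]
gripper_width: 0.291
```

Call:
play_rows --pt "0 0 0" --pt "0 0 0" --yaw '[0, 0]' --grip '[0.42, 0.42]'

```text
time: 15.75
tool_pos: [0.4788, 0.1124, 0.0898]
tool_rot: [0.143, -0.143, 0.693, -0.692]
contact_force: [-0.1, 0.3, 0.0]
gripper_width: 0.292
```

```bash
python3 - <<'E'
from snap import *
a=.188+np.pi-.66+.88; pv=np.array([.5789,.1553]); k=pv+.11*np.array([np.cos(a),np.sin(a)])
plan([*k,.09],a+np.pi/2)
f=snap("side","k",(195,190,295,290),6)
E
```

```text
t 15.75 pos [0.4788 0.1124 0.0898] w 0.292 F [-0.1  0.3  0. ] j6 1.243
[[-0.918 -0.     0.395]
 [-0.395  0.    -0.918]
 [-0.    -1.    -0.   ]]
slide cm [ 0.11 -0.02  0.03] yaw deg -0.08
```

View pics/side_k.png

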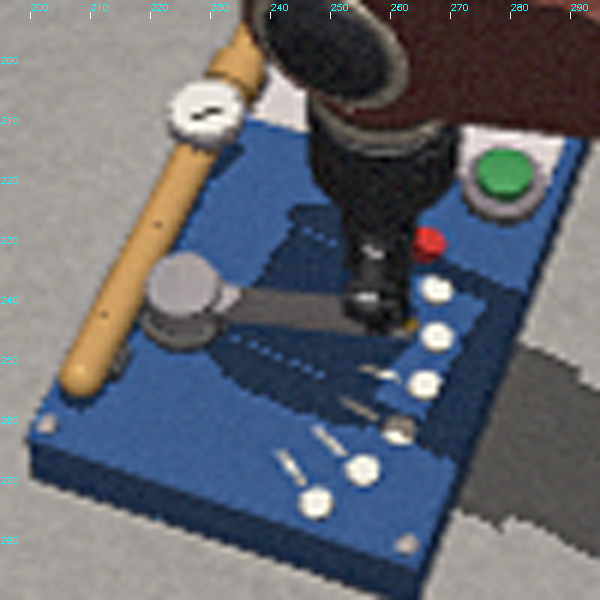

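The pointer is now at (262,244), aiming at the fifth dot (266,245.5). Two more notches to red.

Call:
play_rows --pt "0 0 0.4" --pt "-0.01 0 0.4" --pt "-0.01 0 0.4" --pt "-0.01 0 0.4" --pt "-0.01 0 0.4" --pt "-0.01 0 0.4" --pt "0 0 0.4" --pt "-0.01 0 0.4" --pt "-0.01 0 0.4" --pt "-0.01 0 0.4" --pt "-0.01 0 0.4" --pt "-0.01 0 0.4" --yaw '[-2.1, -2.1, -2.1, -2.1, -2.1, -2.1, -2.1, -2.1, -2.1, -2.1, -2.1, -2.1]' --grip '[0.42, 0.42, 0.42, 0.42, 0.42, 0.42, 0.42, 0.42, 0.42, 0.42, 0.42, 0.42]'

```text
time: 17.0
tool_pos: [0.5062, 0.0741, 0.0892]
tool_rot: [0.291, -0.292, 0.645, -0.644]
contact_force: [-1.7, 3.6, -0.2]
gripper_width: 0.292
```

Call:
play_rows --pt "0 0 0" --pt "0 0 0" --pt "0 0 0" --yaw '[0, 0, 0]' --grip '[0.42, 0.42, 0.42]'

```text
time: 17.3
tool_pos: [0.5063, 0.0738, 0.0894]
tool_rot: [0.29, -0.291, 0.645, -0.645]
contact_force: [-0.7, 1.4, -1.2]
gripper_width: 0.293
```

```bash
python3 - <<'E'
from snap import *
a=.188+np.pi-.66+1.32; pv=np.array([.5789,.1553]); k=pv+.11*np.array([np.cos(a),np.sin(a)])
plan([*k,.09],a+np.pi/2)
f=snap("side","l",(195,190,295,290),6)
E
```

```text
t 17.3 pos [0.5063 0.0738 0.0894] w 0.293 F [-0.7  1.4 -1.2] j6 0.723
[[-0.662 -0.001  0.749]
 [-0.749 -0.    -0.662]
 [ 0.001 -1.    -0.001]]
slide cm [ 0.09 -0.06  0.05] yaw deg -0.07
```

View pics/side_l.png

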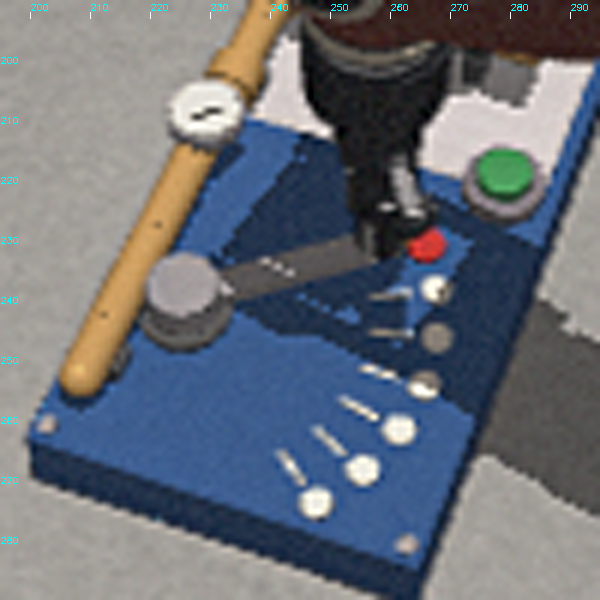

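Call:
play_rows --pt "0 0 0" --pt "0 0 0" --pt "0 0 0" --pt "0 0 0" --pt "0 0 0" --pt "0 -1 0" --pt "0 -2.5 0" --pt "0 -3 0" --pt "0 -3 0" --pt "0 -1.5 0" --pt "0 0 0" --pt "0 0 0" --yaw '[0, 0, 0, 0, 0, 0, 0, 0, 0, 0, 0, 0]' --grip '[0.3, 0.2, 0.1, 0, 0, 0, 0, 0, 0, 0.5, 1, 1]'

```text
time: 18.55
tool_pos: [0.5064, 0.0737, 0.1991]
tool_rot: [0.29, -0.291, 0.645, -0.644]
contact_force: [0.5, 0.1, -0.1]
gripper_width: 0.008
```

```bash
python3 - <<'E'
from snap import *
plan([.469,-.0045,.13],.187+np.pi/2)
f=snap("side","m",(195,180,295,280),6)
t=load("top");s=load("side")
for z in(.055,.06,.065,.07,.075):
    print(z,ray(t,[236.89,221.04],z)[0,:2]-ray(s,[278.45,218.06],z)[0,:2],(ray(t,[236.89,221.04],z)[0,:2]+ray(s,[278.45,218.06],z)[0,:2])/2)
E
```

```text
t 18.55 pos [0.5064 0.0737 0.1991] w 0.008 F [ 0.5  0.1 -0.1] j6 0.723
[[-0.662 -0.001  0.75 ]
 [-0.75  -0.    -0.662]
 [ 0.001 -1.    -0.001]]
slide cm [8.34 6.91 2.38] yaw deg 37.83
0.055 [-0.00285468  0.01137559] [ 0.47083022 -0.00748443]
0.06 [-0.00120358  0.00803571] [ 0.47013603 -0.00585486]
0.065 [0.00044753 0.00469584] [ 0.46944184 -0.00422529]
0.07 [0.00209864 0.00135597] [ 0.46874765 -0.00259573]
0.075 [ 0.00374975 -0.00198391] [ 0.46805345 -0.00096616]
```

View pics/side_m.png

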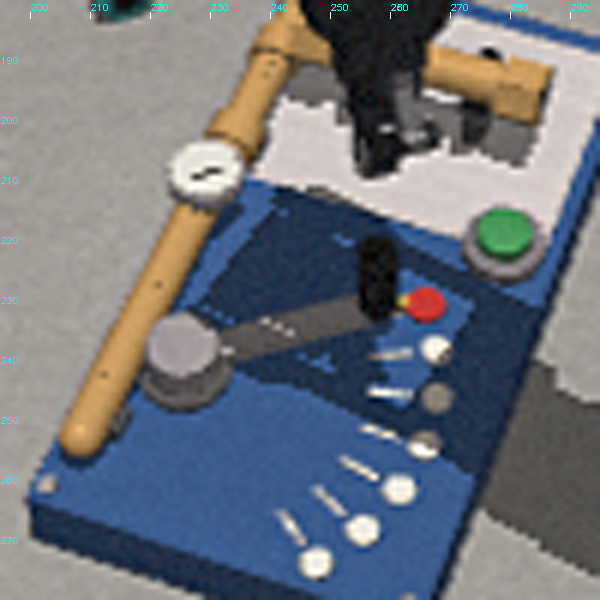

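Call:
play_rows --pt "1 0 0.3" --pt "2 0 0.6" --pt "2 0 0.6" --pt "2 0 0.6" --pt "1.3 0 0.3" --pt "0 2 0" --pt "0 3 0" --pt "0 3 0" --pt "0 2 0" --pt "0 1 0" --pt "0 0 0" --pt "0 0 0" --yaw '[0, 0, 0, 0, 0, 0, 0, 0, 0, 0, 0, 0]' --grip '[1, 1, 1, 1, 1, 1, 1, 1, 1, 1, 1, 1]'

```text
time: 19.8
tool_pos: [0.4703, -0.0045, 0.0905]
tool_rot: [-0.291, 0.29, -0.644, 0.645]
contact_force: [0.1, -0.4, -0.5]
gripper_width: 0.002
```

```bash
python3 - <<'E'
from snap import *
plan([.469,-.0037,.078],.187+np.pi/2)
f=snap("side","n",(235,170,315,250),7)
f=snap("top","n",(190,150,290,250),6)
E
```

```text
t 19.8 pos [ 0.4703 -0.0045  0.0905] w 0.002 F [ 0.1 -0.4 -0.5] j6 0.555
[[-0.662  0.001  0.75 ]
 [-0.75  -0.    -0.662]
 [-0.    -1.     0.001]]
slide cm [ 0.02  1.25 -0.15] yaw deg 37.83
```

View pics/side_n.png

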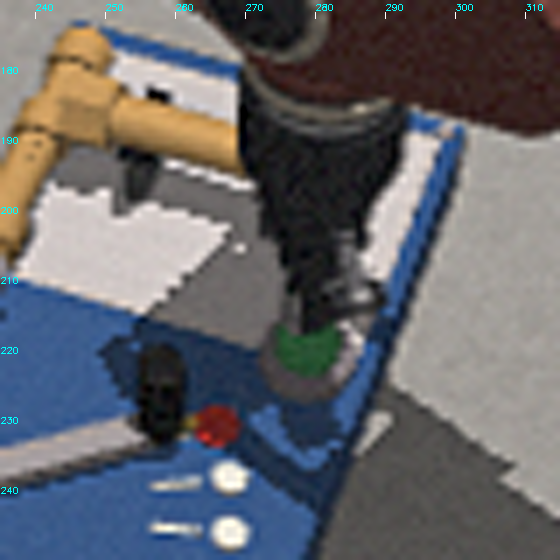

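View pics/top_n.png

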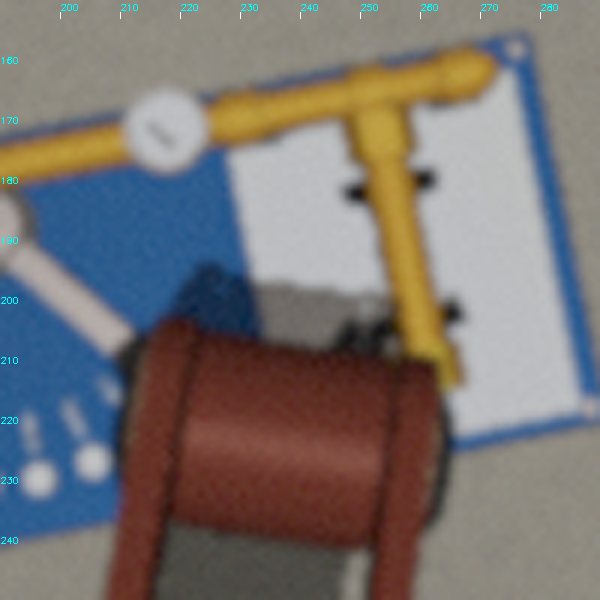

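Call:
play_rows --pt "0 0.5 -0.1" --pt "0 0.5 0" --pt "0 0.3 0" --pt "0 0 0" --yaw '[0, 0, 0, 0]' --grip '[1, 1, 1, 1]'

```text
time: 20.3
tool_pos: [0.47, -0.0038, 0.0774]
tool_rot: [-0.291, 0.29, -0.644, 0.645]
contact_force: [1.3, -0.2, 3.9]
gripper_width: -0.003
```

Call:
play_rows --pt "0 0.2 0" --pt "0 0.1 0" --pt "0 0 0" --yaw '[0, 0, 0]' --grip '[1, 1, 1]'

```text
time: 20.6
tool_pos: [0.4701, -0.0038, 0.0768]
tool_rot: [-0.291, 0.291, -0.644, 0.645]
contact_force: [-6.7, 0.9, 18.6]
gripper_width: 0.0
```

Call:
play_rows --pt "0 0.1 0" --pt "0 0.1 0" --pt "0 0 0" --yaw '[0, 0, 0]' --grip '[1, 1, 1]'

```text
time: 20.9
tool_pos: [0.4703, -0.0038, 0.0766]
tool_rot: [-0.291, 0.291, -0.645, 0.645]
contact_force: [-12.6, 2.9, 30.1]
gripper_width: 0.0
```

```bash
python3 - <<'E'
from snap import *
f=snap("side","o",(235,170,315,250),7)
E
```

```text
(no output)
```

View pics/side_o.png

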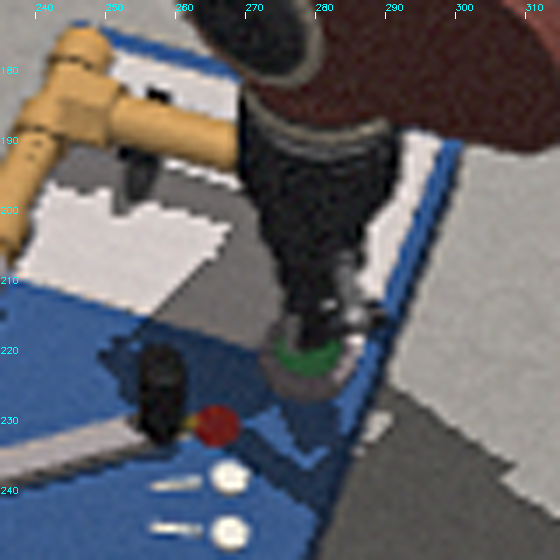

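```bash
python3 - <<'E'
import numpy as np
for t in("m","n","o"):
    im=np.load(f"side_{t}.npz")["image"].astype(int)
    g=im[...,1]-im[...,0]
    print(t); print(g[214:228,276:282])
E
```

```text
m
[[-14 -12  -6   2 -18 -18]
 [ 58  96  94  93  88  50]
 [ 89  81  81  79  82  89]
 [ 80  80  79  77  81  82]
 [ 80  80  79  81  79  80]
 [ 84  79  78  77  77  81]
 [ 84  85  82  84  85  86]
 [ 60  84  83  85  83  74]
 [ 24  33  41  43  44  31]
 [-10   3  23  22  13   1]
 [ -9 -10 -11 -11 -11  -8]
 [ -4  -7  -9  -9 -10  -7]
 [ -4  -3  -7  -4  -5  -5]
 [ 22  25   1  12  13  20]]
n
[[ -1  -2  -1   0   3  -5]
 [  0  -3   2   6  -3  -5]
 [ -5  -3   1  -5  -1  15]
 [ 11  -7   4  21  33  39]
 [ 41  52  47  45  44  43]
 [ 40  40  42  38  38  43]
 [ 47  40  39  41  43  41]
 [ 38  42  47  42  44  44]
 [ 37  37  37  46  39  36]
 [ -4  11  31  29  26   5]
 [ -5  -3 -11  -8  -7  -5]
 [ -4  -4  -8  -6  -4  -3]
 [  1  -2  -2  -2  -7  -6]
 [ 16  10   2   6  13  11]]
o
[[  0  -2  -2  -4  -3   1]
 [ -3   2   2  -1   2  -2]
 [ -5   1  -1  -1   2  -3]
 [ -1   1   4   1  -7  -3]
 [ -5  -2  -7   0  -4   8]
 [ -4  -2  -3   0   9  32]
 [ 23  22  24  42  46  42]
 [ 50  44  44  42  44  44]
 [ 43  42  47  42  42  44]
 [ -4  10  29  30  26   7]
 [ -2  -7  -8 -11 -10  -2]
 [ -3  -4  -3  -5  -9  -7]
 [ -4  -5  -5  -4  -5  -3]
 [ 13   6   1  12   6  10]]
```

Call:
play_rows --pt "0 -0.3 0" --pt "0 0 0" --pt "0 0 0" --yaw '[0, 0, 0]' --grip '[1, 1, 1]'

```text
time: 21.25
tool_pos: [0.4701, -0.0038, 0.0769]
tool_rot: [-0.291, 0.29, -0.644, 0.645]
contact_force: [-3.8, 1.0, 11.4]
gripper_width: 0.003
```

Call:
play_rows --pt "0 -0.3 0" --pt "0 0 0" --pt "0 0 0" --yaw '[0, 0, 0]' --grip '[1, 1, 1]'

```text
time: 21.55
tool_pos: [0.4699, -0.0038, 0.0784]
tool_rot: [-0.291, 0.29, -0.644, 0.645]
contact_force: [2.4, 0.6, 3.9]
gripper_width: -0.0
```

Call:
play_rows --pt "0 -0.2 0" --pt "0 0 0" --pt "0 0 0" --yaw '[0, 0, 0]' --grip '[1, 1, 1]'

```text
time: 21.85
tool_pos: [0.4692, -0.0037, 0.0797]
tool_rot: [-0.291, 0.291, -0.645, 0.645]
contact_force: [1.3, 0.4, 4.2]
gripper_width: 0.002
```

Call:
play_rows --pt "0 -0.2 0" --pt "0 0 0" --pt "0 0 0" --yaw '[0, 0, 0]' --grip '[1, 1, 1]'

```text
time: 22.15
tool_pos: [0.4687, -0.0037, 0.0814]
tool_rot: [0.29, -0.291, 0.645, -0.644]
contact_force: [0.8, -0.4, 2.4]
gripper_width: -0.001
```

The force fades gradually over several mm (11 → 4 → 2.4 N). That is the spring, so the button was bottomed. Retracting clear now.

Call:
play_rows --pt "0 -0.5 0" --pt "0 -1 0" --pt "0 -2.5 0" --pt "0 -3 0" --pt "0 -3 0" --pt "0 -2 0" --pt "4 0 0" --pt "4 0 0" --pt "4 0 0" --pt "0 0 0" --pt "0 0 0" --pt "0 0 0" --yaw '[0, 0, 0, 0, 0, 0, 0, 0, 0, 0, 0, 0]' --grip '[1, 1, 1, 1, 1, 1, 1, 1, 1, 1, 1, 1]'

```text
time: 23.35
tool_pos: [0.3899, -0.0932, 0.202]
tool_rot: [0.291, -0.291, 0.645, -0.644]
contact_force: [-0.2, 0.4, 0.0]
gripper_width: -0.007
```

```bash
python3 - <<'E'
from snap import *
s,_=st();print(s["tool_pos"],s["contact_force"],s["time"])
f=snap("side","p",(195,160,315,280),5)
im=f["image"].astype(int);print((im[...,1]-im[...,0])[213:226,276:282])
snap("top","p",(150,150,290,250),5)
E
```

```text
[ 0.38989625 -0.09319157  0.20202698] [-0.20252006  0.3722854   0.02469849] 23.35
[[ -7 -12 -13 -12 -10  -5]
 [-16 -13  -9   2 -17  -8]
 [ 55  91  95  88  84  52]
 [ 86  81  78  78  84  86]
 [ 83  77  77  75  79  81]
 [ 79  79  75  77  77  80]
 [ 80  78  78  75  76  79]
 [ 84  81  79  80  82  83]
 [ 61  79  82  85  82  68]
 [ 29  31  41  48  39  32]
 [-10   4  27  21  15   3]
 [ -9 -11 -10 -13  -8  -7]
 [ -6  -7  -6 -11 -10  -4]]
```

View pics/side_p.png

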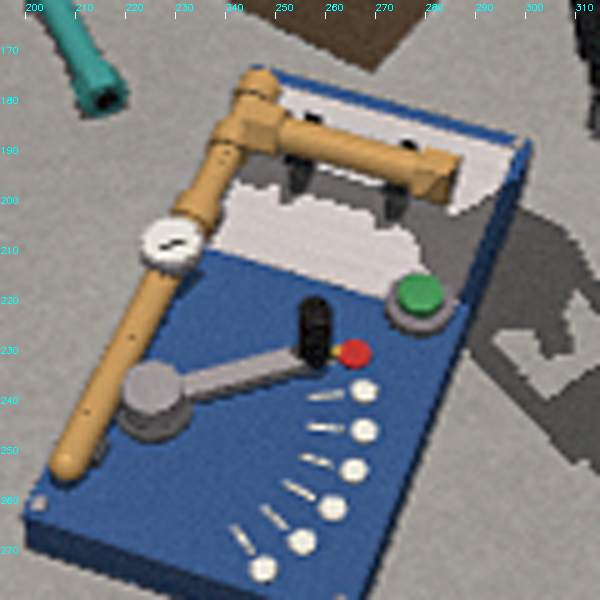

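View pics/top_p.png

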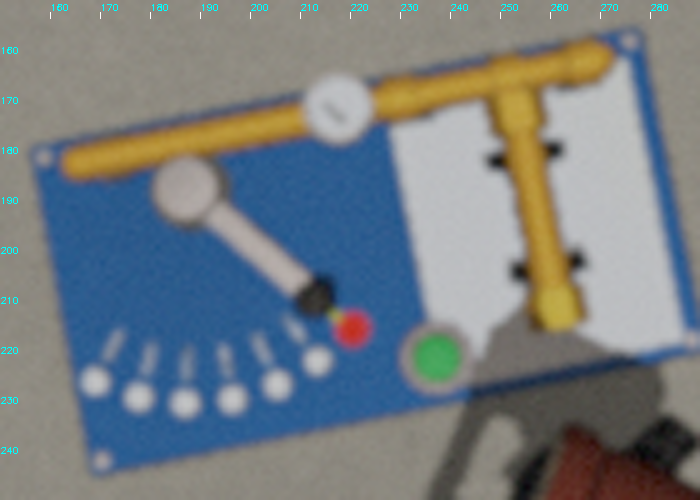

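Coupling in both saddles, pointer aimed at the red dot (220,215), button back up, arm clear. Handing in.

```bash
python3 -c "
from plant import workorder
print(workorder.job_done())"
```

```text
the job is handed in; nothing more can be done
None
```

I completed all three steps in order and handed the job in at about 23.5 s of the 62 s allowed. The hand-in returned no verdict.

- **Coupling:** I set the brass coupling into both V saddles, easing down in steps of about 1 mm until the force reading showed contact, then let go. The last pictures show it lying level in both saddles with the nuts outside. Its visible near end was within about 1 pixel (roughly 3 mm) of where a seated coupling should appear.
- **Lever:** It started in notch 1, counting the end notch as 0. I moved it round with the fingers loosely around the knob, at about 0.4 rad/s, to the seventh notch, which has the red dot. The last pictures show the pointer aimed at the red dot. I could not measure the lever's speed directly.
- **Button:** I pressed it with the closed fingers until it stopped moving, peaking at about 30 N. I couldn't see it go down, because the finger and shadow hid it. As I withdrew, the force fell gradually, reading 3.9, 4.2 and then 2.4 N over about 3 mm, which fits a spring that had been fully pressed. In the last picture it is back up, matching the earlier one.
- **Final state:** The arm was clear of everything with about zero contact force. I did not deliberately touch the carton, spray gun or tee, and I did not re-measure them at the end.
- **Disagreement:** The two cameras differed by about 3 mm in y, so I used averages. The forces at the saddles showed about 1–1.5 mm of sideways error, which I corrected before letting go.

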